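# Set the running clearance of a turntable brake

### The job

The clamp brake on the sculpting turntable is too loose. Turn its wing screw clockwise until it bottoms, that is until the cork shoe bears firmly on the disc and you clearly feel the screw tighten, but do not force it, or the cork is crushed; then back the screw off a quarter turn and let go of it. Leave the bowl on the turntable and the glue bottle, cup and can where they stand.

Things in the scene. Friction and masses are not known exactly. Their poses are not given: they have to be found in the camera images.
- turntable: sculptor's turntable, fixed: a round disc 300 mm across with a plywood face, its top 60 mm above the table, on a dark steel foot. Origin on the table under the disc's centre, z up. A grey brake clamp reaches over the rim on its -x side. Place and yaw vary
- clamp_arm (a point): top centre of the clamp's level arm: 102 mm above the table, 92 mm long along x (turntable x = -195 to -103 mm), 36 mm wide, on an upright post outside the rim (x = -195 to -173 mm). Axes as the turntable's
- wing (a point): steel wing screw, upright through the arm at turntable x = -125, y = 0 mm. Head: a flat bar 44 mm long (x), 12 mm thick (y: grip across this), 26 mm high, from 120 to 146 mm above the table; below it a collar 20 mm across, 112 to 122 mm. Point: on the axis, 135 mm up, the height to grip; z up. Clockwise from above (negative about z) tightens. The head keeps its height as it turns
- collar (a point): centre of the top of the fixed brass bush that carries the thread, 26 mm across, 106 mm above the table, on the screw's axis. Right-hand thread, 2 mm a turn. The screw starts at any yaw, 2.2 to 3.4 rad of turning above first touch; the yaw at which it bottoms differs each time and cannot be seen or read here, only felt. It runs with a drag of about 0.04 N m and stays where it is left
- shoe_face (a point): centre of the underside of the round steel-and-cork brake shoe (26 mm across) hanging under the arm on the screw's axis: 60.00 mm up when the screw has bottomed, 2 mm higher per turn it is backed off. A quarter turn is only 0.5 mm, less than this reading's error
- cork_face (a point): middle of the shoe's cork facing, 62.00 mm up unless squeezed; it sinks 0.32 mm per rad turned past first touch, far below this reading's error. There the screw tightens like a spring of about 2 N m per rad: bearing firmly from 0.1 N m (0.05 rad), crushed over 0.6 N m (0.3 rad). Let go while tight, the screw eases back to first touch
- bowl: unfinished white plaster bowl, 104 mm across and 50 mm high, loose on the turntable's disc near its centre; origin at the centre of its underside. To be left alone
- glue: white glue bottle, 52 mm across, 150 mm high, on the table; origin at the centre of its underside. To be left alone
- cup: blue ceramic cup, 76 mm across, 90 mm high, on the table; origin at the centre of its underside. To be left alone
- can: drinks can, 66 mm across, 115 mm high, on the table; origin at the centre of its underside. To be left alone

How it is judged:
By the outcome, as a careful person would: the job done as asked, in the order asked, and still so for the second after the job is handed in, with the robot touching nothing.
It also fails if it takes over 64 s, if anything falls off the work surface, if the arm or the gripper's body presses on something with over 40 N, if the wrist force passes 120 N, or if a joint passes its speed limit or range.

### The arm

A 7-joint arm with a two-finger parallel gripper is mounted at the origin on the work surface. World frame = base frame: x ahead of the robot, y to its left, z up, the work surface at z = 0. Lengths are in m, angles in rad, forces in N, time in s.
With the tool pointing down it reaches from about 0.4 to 0.85 m from the base axis. Payload 10.4 kg.
Tool frame: the origin (TCP) lies on the centre line of the jaws, within the pads' length; the fingertips stand 25 mm ahead of it and the grasp point (between the pads) lies 6 mm ahead of it; x points along the fingers, y is the direction in which the jaws open and shut, and the axes are right-handed (so a half turn about x gives the same grasp; the last joint's range is limited). The gripper opens to 85 mm and grips with 20 to 120 N. Pads are 22 mm wide; open, the fingers measure 114 mm over their backs; the gripper's body (76 mm by 85 mm) begins 54 mm behind the grasp point. The pads swing forward as they close: fully open they stand 13 mm farther back than shut.
Start: joints at [-1.259, 0.332, -0.065, 1.46, 0.022, 1.35, -0.088], TCP at [0.205, 0.59, 0.223] pointing down, gripper open.
Joint ranges: [-2.6, 2.6], [-0.5, 2.12], [-1.47, 1.34], [0.16, 2.42], [-1.27, 4.41], [0.06, 2.06], [-2.6, 2.6]. Speed limits (rad/s): [2.22, 2.22, 2.79, 2.79, 3.14, 3.14, 3.14].

### API

Orientations are given as [roll, pitch, yaw] about the fixed x, y, z axes, in that order (R = Rz(yaw) Ry(pitch) Rx(roll)).
In Python, from plant import robot, eyes gives the robot as it stands.
- The arm moves only by the tool carry_out, never from a script. Its argument "targets" is text: rows parted by semicolons, each of 5 numbers parted by spaces: the shift along the world's x, y, z as a fraction of full scale, then the turn about the world's z as a fraction of full scale, then the opening, from 0 (shut) to 1 (fully open). A call has exactly 5 rows; each row is the pose to reach, as a shift and turn from the pose commanded when the call began, turning the shorter way round; what a row does not reach only later rows make up. Full scale, the value 1, is 500 mm for a shift and pi rad for a turn. A row lasts 1/12 s, in which the tool goes at most 41.7 mm and 7.16 degrees, less where a joint would pass 70% of its speed; a pose out of reach is approached as far as the arm can. A call with a number of a shift or a turn outside -1 to 1 is refused whole. A call with a gripper value outside its range is refused whole. The fingers move at their own pace and stop on an object; "force" is the grip in N (left out, the last holds). Time passes only in rows, so rows that repeat a pose let the fingers close, or fill a call up. It gives the time, the measured TCP pose, the force and the opening at its end, in the units of the state.
- robot.state(): the state, without advancing time (a new reading comes with each control period).
- eyes.get_image(name): name is "scene" or "top"; returns (picture, depth): 420x560x3 uint8, red, green, blue; 420x560 float32, m along the optical axis (not along the pixel's ray), 0 where there is no reading.
- eyes.calibration(name): a dict with "fovy" (degrees; the focal length in pixels is half the picture's height over the tangent of half this angle, whatever the lens; pixels are square), "cx", "cy" (the principal point, pixels), "cam_to_world" (4x4, takes a point from camera to world coordinates). Camera axes: x right, y down, z forward; pixel columns grow to the right and rows downward; lengths in m; the calibration is good to about 2 mm. A picture is of the moment at which its call begins. calibration takes no time and is no camera call.
- robot.sign_off(): hands the job in, once; it reports no verdict.
The state is a dict: "t": time; "q": joint angles; "joint_vel": joint speeds; "effort": joint torques, N m; "tcp_pos": TCP position; "tool_rot": TCP orientation; "contact_force": force on the tool from outside, world axes, zero at the start; "wrist_torque": the same for the moment, N m; "opening": finger opening in m.
Only numpy, scipy, OpenCV 4.12 (cv2) and the standard library are available. Lean on these libraries where they do the work, as an engineer would, in place of code of your own. Each camera call takes 0.05 s, during which the arm holds its last target. There are 200 camera calls.

## Working session

There is one attempt and no reset: what is moved stays moved. The work goes in short steps, Python scripts to look and compute and a tool call to move; the robot and the scene stay as the last step left them, time stands still between calls to the robot, and variables do not carry over. Pictures are saved under pics/ and viewed, on a budget of 10 in all, crops included, one or two more only if the job needs it, and the job is handed in when it is done.

Besides the shell and the picture viewer there is one more tool, called as name(argument=value, ...) on one line, values as JSON. carry_out: Moves the arm, as the interface text tells. Its arguments: {"type":"object","properties":{"targets":{"type":"string"},"force":{"type":"number"}},"required":["targets"]}

```bash
ls; mkdir -p pics; python3 - <<'E'
from plant import robot, eyes
import cv2,numpy as np
for n in("scene","top"):
    im,d=eyes.get_image(n); cv2.imwrite(f"pics/{n}0.png",im[:,:,::-1]); np.savez(f"{n}0.npz",im=im,d=d)
    c=eyes.calibration(n); print(n,c)
print(robot.state())
E
```

```text
pics
scene {'fovy': 52.09267647312162, 'cx': 276.4509198689687, 'cy': 209.34411211775324, 'cam_to_world': array([[ 0.79051459,  0.46306947, -0.40081585,  1.04186036],
       [ 0.61240495, -0.60498683,  0.50887239, -0.67784047],
       [-0.00684505, -0.64773266, -0.76183696,  1.08181672],
       [ 0.        ,  0.        ,  0.        ,  1.        ]])}
top {'fovy': 47.74769162581347, 'cx': 273.28347557135686, 'cy': 207.8655796312514, 'cam_to_world': array([[ 1.86762445e-02, -9.90308391e-01,  1.37624446e-01,
         3.11073632e-01],
       [-9.99821585e-01, -1.88876898e-02, -2.30520850e-04,
        -2.86905947e-02],
       [ 2.82769459e-03, -1.37595587e-01, -9.90484457e-01,
         1.64564836e+00],
       [ 0.00000000e+00,  0.00000000e+00,  0.00000000e+00,
         1.00000000e+00]])}
{'t': 0.1, 'q': array([-1.25861095,  0.33280286, -0.06471549,  1.46085779,  0.02158866,
        1.34988012, -0.08846241]), 'joint_vel': array([ 0.00052976, -0.00232142, -0.00034461, -0.00130185, -0.00164612,
        0.00101748, -0.00111658]), 'effort': array([ 1.70875792e-03, -6.26739979e+01,  4.92280663e-02, -3.92431784e+01,
        1.63084612e-02,  6.96478135e-03, -3.26776285e-05]), 'tcp_pos': array([0.20523261, 0.58998255, 0.22269894]), 'tool_rot': array([-1.53898967,  1.56954312, -1.87370608]), 'contact_force': array([-0.2418052 , -0.88291469,  0.29800228]), 'wrist_torque': array([-0.02816234,  0.03972845,  0.0302102 ]), 'opening': 0.08538949462390193}
```

View pics/scene0.png

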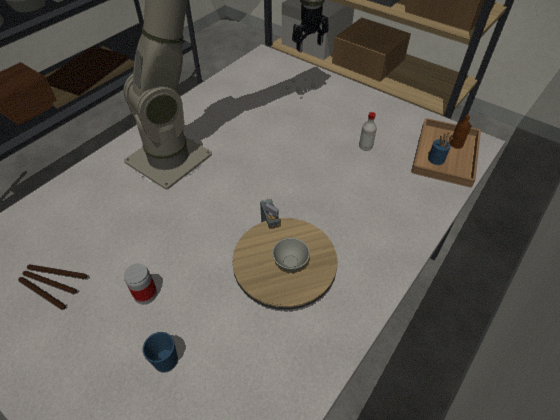

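View pics/top0.png

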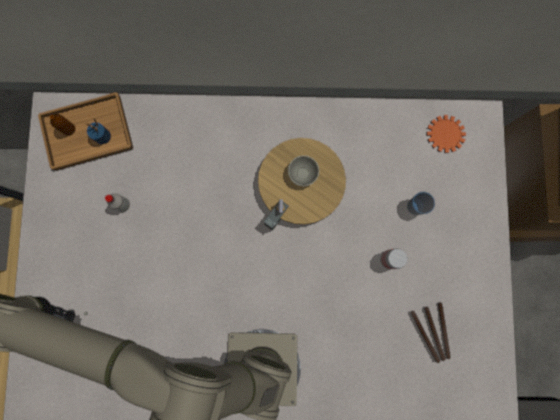

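The scene picture shows the disc at about (285,262) with the clamp at (269,212). In the top picture the disc is at (302,181) and the clamp at (276,213). The bottle, cup and can stand well clear. Next I'll enlarge the clamp in both views.

```bash
cat > h.py <<'E'
import numpy as np,cv2
from plant import robot,eyes
def K(n):
    c=eyes.calibration(n); return 210/np.tan(np.radians(c["fovy"]/2)),c["cx"],c["cy"],c["cam_to_world"]
def ray(n,u,v):
    f,cx,cy,T=K(n); return T[:3,3],T[:3,:3]@np.array([(u-cx)/f,(v-cy)/f,1.])
def onz(n,u,v,z):
    o,d=ray(n,u,v); return o+d*(z-o[2])/d[2]
def proj(n,p):
    f,cx,cy,T=K(n); q=T[:3,:3].T@(np.array(p)-T[:3,3]); return f*q[0]/q[2]+cx,f*q[1]/q[2]+cy
def tri(a,b):
    (o1,d1),(o2,d2)=ray(*a),ray(*b); s=np.linalg.lstsq(np.c_[d1,-d2],o2-o1,rcond=None)[0]
    p,q=o1+d1*s[0],o2+d2*s[1]; return (p+q)/2,np.linalg.norm(p-q)
def cloud(n,d):
    f,cx,cy,T=K(n); v,u=np.mgrid[:420,:560]; P=np.stack([(u-cx)/f*d,(v-cy)/f*d,d],-1)
    return P@T[:3,:3].T+T[:3,3]
E
python3 - <<'E'
from h import *
crops=[]
for n,(u,v),m in(("scene",(269,212),None),("top",(276,213),None)):
    z=np.load(n+"0.npz");im=z["im"];d=z["d"];P=cloud(n,d)
    c=im[v-25:v+25,u-25:u+25]; c=np.clip(c*1.6,0,255).astype(np.uint8)
    crops.append(cv2.resize(c,(400,400),interpolation=cv2.INTER_CUBIC))
    hsv=cv2.cvtColor(im,cv2.COLOR_RGB2HSV)
    # disc: wood-coloured pixels
    w=((hsv[...,0]>8)&(hsv[...,0]<28)&(hsv[...,1]>70)&(hsv[...,2]>60)).astype(np.uint8)
    cs=cv2.findContours(w,cv2.RETR_EXTERNAL,cv2.CHAIN_APPROX_NONE)[0]
    dc=[q for q in cs if cv2.pointPolygonTest(q,((285,285) if n=="scene" else (310,205)),False)>=0][0]
    h=cv2.convexHull(dc)[:,0]
    Q=np.array([onz(n,a,b,.06)[:2] for a,b in h])
    A=np.c_[2*Q,np.ones(len(Q))]; s=np.linalg.lstsq(A,(Q**2).sum(1),rcond=None)[0]
    print(n,"disc",s[:2],"r",np.sqrt(s[2]+s[0]**2+s[1]**2))
    for r in range(v-16,v+14,2): print(r,[ "%.0f"%(1e3*P[r,k,2]) for k in range(u-16,u+18,2)])
cv2.imwrite("pics/crops.png",np.hstack(crops)[:,:,::-1])
E
```

```text
scene disc [ 0.63494182 -0.12716706] r 0.1490808955465501
196 ['-6', '-3', '-2', '-4', '-4', '-2', '1', '0', '-3', '-1', '-3', '3', '-2', '-1', '-0', '1', '1']
198 ['-3', '-3', '1', '0', '1', '1', '2', '3', '-0', '-3', '-1', '-0', '-2', '-4', '-5', '3', '-2']
200 ['-4', '-4', '0', '-1', '-1', '-4', '100', '101', '99', '98', '-0', '-2', '-2', '-0', '-3', '1', '-2']
202 ['-2', '-4', '-0', '-2', '102', '100', '101', '101', '102', '102', '2', '-3', '-2', '-3', '-2', '-3', '-1']
204 ['-0', '-3', '2', '1', '102', '102', '101', '146', '145', '100', '102', '-2', '1', '-4', '-4', '1', '-1']
206 ['-4', '-2', '-2', '1', '97', '105', '138', '145', '147', '145', '143', '-1', '-3', '1', '-5', '-2', '4']
208 ['-1', '0', '-2', '3', '87', '103', '133', '134', '143', '142', '147', '148', '-2', '-2', '0', '-3', '-2']
210 ['-0', '-3', '2', '0', '71', '99', '101', '125', '135', '138', '145', '145', '147', '-2', '-1', '-3', '1']
212 ['-3', '-0', '1', '-1', '61', '91', '100', '101', '122', '129', '134', '137', '139', '-1', '-0', '2', '4']
214 ['-5', '0', '-3', '-4', '49', '63', '100', '98', '118', '120', '
[... 1568 characters left out ...]
05', '110', '105', '106', '57', '56', '57', '59', '66']
215 ['5', '5', '9', '-5', '106', '103', '99', '103', '104', '98', '106', '58', '58', '61', '66', '63', '59']
217 ['5', '-5', '4', '2', '107', '108', '104', '108', '100', '109', '102', '65', '66', '67', '58', '65', '63']
219 ['-2', '4', '5', '108', '106', '107', '107', '105', '106', '109', '17', '40', '55', '67', '60', '57', '61']
221 ['7', '5', '101', '106', '102', '102', '103', '108', '104', '11', '4', '1', '2', '3', '57', '62', '56']
223 ['2', '1', '48', '95', '104', '110', '102', '104', '13', '8', '4', '9', '-2', '0', '4', '-1', '2']
225 ['5', '0', '8', '32', '84', '101', '109', '98', '5', '-3', '-3', '-6', '1', '6', '-0', '0', '-3']
```

View pics/crops.png

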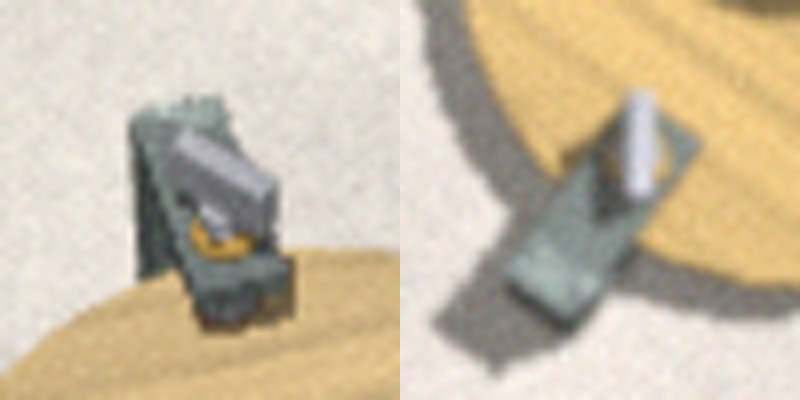

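The crops show the wing bar above the clamp arm, with its long axis nearly along world x (about (281,205) in top). I'll measure it in both views.

```bash
python3 - <<'E'
from h import *
cen={}
for n,(u,v) in(("scene",(269,212)),("top",(276,213))):
    z=np.load(n+"0.npz");im=z["im"];d=z["d"];P=cloud(n,d)
    sub=np.zeros(d.shape,bool);sub[v-25:v+25,u-25:u+25]=1
    m=sub&(P[...,2]>(.139 if n=="scene" else .13)); X=P[m]; 
    vv,uu=np.nonzero(m); cen[n]=(uu.mean(),vv.mean())
    # bar top: rays on z=.146
    r=cv2.minAreaRect(np.array([onz(n,a,b,.146)[:2]*1e3 for a,b in zip(uu,vv)],np.float32))
    w=np.linalg.svd(X[:,:2]-X[:,:2].mean(0))[2][0]
    print(n,len(X),"cloud c",X.mean(0),"yaw",np.degrees(np.arctan2(w[1],w[0]))%180,"rect",r,"px",cen[n])
    a=sub&(P[...,2]>.085)&(P[...,2]<.112); vv,uu=np.nonzero(a)
    r=cv2.minAreaRect(np.array([onz(n,a,b,.102)[:2]*1e3 for a,b in zip(uu,vv)],np.float32)); print(" arm",r)
print(tri(("scene",*cen["scene"]),("top",*cen["top"])))
E
```

```text
scene 69 cloud c [ 0.60723649 -0.14458942  0.27985272] yaw 129.22922817397554 rect ((546.3463745117188, -62.3228759765625), (94.07068634033203, 173.99642944335938), 19.610244750976562) px (np.float64(271.5507246376812), np.float64(208.7391304347826))
 arm ((514.983154296875, -43.78022003173828), (38.97267532348633, 99.7158203125), 54.78872299194336)
top 64 cloud c [ 0.50028699 -0.04901194  0.33469662] yaw 174.05135511154745 rect ((496.8577880859375, -21.755088806152344), (99.05193328857422, 156.10145568847656), 83.29660034179688) px (np.float64(278.96875), np.float64(206.5625))
 arm ((507.95147705078125, -38.36082077026367), (36.83647537231445, 92.78939819335938), 55.34885787963867)
(array([ 0.52676434, -0.0472247 ,  0.12725766]), np.float64(0.0003185698470513758))
```

```bash
python3 - <<'E'
from h import *
cen={}
for n,(u,v) in(("scene",(269,212)),("top",(276,213))):
    z=np.load(n+"0.npz");im=z["im"];d=z["d"];P=cloud(n,d)
    sub=np.zeros(d.shape,bool);sub[v-25:v+25,u-25:u+25]=1; sub&=(d>0)&(P[...,2]<.2)
    m=sub&(P[...,2]>(.141 if n=="scene" else .135)); X=P[m]; 
    vv,uu=np.nonzero(m); cen[n]=(uu.mean(),vv.mean())
    G=np.array([onz(n,a,b,.146)[:2]*1e3 for a,b in zip(uu,vv)],np.float32)
    w=np.linalg.svd(G-G.mean(0))[2][0]
    print(n,len(X),"cloud c",X.mean(0),"yaw",np.degrees(np.arctan2(w[1],w[0]))%180,"onz mean",G.mean(0),"rect",cv2.minAreaRect(G),"px",cen[n])
    hsv=cv2.cvtColor(im,cv2.COLOR_RGB2HSV)
    b=sub&(P[...,2]>.085)&(P[...,2]<.115); X=P[b&(P[...,2]>.094)]; print(" arm cloud",X.mean(0), cv2.minAreaRect((X[:,:2]*1e3).astype(np.float32)))
print(tri(("scene",*cen["scene"]),("top",*cen["top"])))
for c,e in(((.6349,-.1272),"s"),((.6283,-.1228),"t")): pass
s=np.array([.6349,-.1272]);t=np.array([.6283,-.1228]);print("disc tri",tri(("scene",*proj("scene",[*s,.06])),("top",*proj("top",[*t,.06]))))
E
```

```text
scene 50 cloud c [ 0.53208879 -0.05388511  0.14460617] yaw 0.9439656 onz mean [532.8537   -54.812046] rect ((533.7125244140625, -55.61048889160156), (13.608978271484375, 41.535526275634766), 89.26668548583984) px (np.float64(271.44), np.float64(207.1))
 arm cloud [ 0.51516855 -0.0454605   0.10111559] ((512.1647338867188, -39.368988037109375), (37.09027099609375, 97.37838745117188), 54.20475387573242)
top 56 cloud c [ 0.52731746 -0.05191499  0.1474178 ] yaw 0.93855286 onz mean [527.5248   -51.937756] rect ((527.5498046875, -51.94647979736328), (41.96133804321289, 9.598769187927246), 0.9751263856887817) px (np.float64(280.5), np.float64(205.5))
 arm cloud [ 0.50213885 -0.03499649  0.10374901] ((508.03399658203125, -38.21308898925781), (36.230064392089844, 91.96802520751953), 55.058868408203125)
(array([ 0.52901234, -0.05141793,  0.13989031]), np.float64(0.0017406004548997495))
disc tri (array([ 0.63070753, -0.12280831,  0.0507635 ]), np.float64(0.0015473609287682108))
```

```bash
python3 - <<'E'
from h import *
from scipy.spatial.transform import Rotation as R
s=robot.state(); print(R.from_euler("xyz",s["tool_rot"]).as_matrix().round(3), s["t"])
for i in range(3):
    s=robot.state();print(s["wrist_torque"],s["contact_force"])
for n,P in(("glue",("top",115,203)),("cup",("top",421,204)),("can",("top",394,259)),("bowl",("top",303,172))): print(n,onz(*P,.1).round(3))
E
```

```text
[[-0.     0.329  0.945]
 [-0.001  0.945 -0.329]
 [-1.    -0.001  0.   ]] 0.1
[-0.02816234  0.03972845  0.0302102 ] [-0.2418052  -0.88291469  0.29800228]
[-0.02816234  0.03972845  0.0302102 ] [-0.2418052  -0.88291469  0.29800228]
[-0.02816234  0.03972845  0.0302102 ] [-0.2418052  -0.88291469  0.29800228]
glue [0.532 0.492 0.1  ]
cup [ 0.548 -0.516  0.1  ]
can [ 0.366 -0.424  0.1  ]
bowl [ 0.648 -0.126  0.1  ]
```

carry_out(targets="0.0 -0.08 0.04 0 1; 0.04 -0.16 0.06 0 1; 0.08 -0.24 0.06 0 1; 0.12 -0.32 0.06 0 1; 0.16 -0.40 0.06 0 1")

```text
t: 0.52
tcp_pos: [0.2787, 0.4026, 0.2533]
tool_rot: [2.509, 1.571, 2.174]
contact_force: [1.5, -0.2, 0.7]
opening: 0.0854
```

carry_out(targets="0.06 -0.08 0 0 1; 0.12 -0.16 0 0 1; 0.18 -0.24 0 0 1; 0.24 -0.32 0 0 1; 0.30 -0.40 0 0 1")

```text
t: 0.93
tcp_pos: [0.4039, 0.2358, 0.2534]
tool_rot: [1.962, 1.57, 1.628]
contact_force: [1.1, 1.2, -0.6]
opening: 0.0854
```

carry_out(targets="0.04 -0.08 0 0 1; 0.08 -0.16 0 0 1; 0.12 -0.24 0 0 1; 0.16 -0.32 0 0 1; 0.18 -0.40 0 0 1")

```text
t: 1.35
tcp_pos: [0.4906, 0.0472, 0.2533]
tool_rot: [0.149, 1.571, -0.185]
contact_force: [0.2, 0.8, 0.5]
opening: 0.0854
```

```bash
cat > st.py <<'E'
from h import *
from scipy.spatial.transform import Rotation as R
s=robot.state(); M=R.from_euler("xyz",s["tool_rot"]).as_matrix()
print("t",s["t"],"tcp",s["tcp_pos"].round(4),"yaw_y",np.degrees(np.arctan2(M[1,1],M[0,1])).round(2),"down",M[:,0].round(3))
print("q",s["q"].round(3),"vel",abs(s["joint_vel"]).max().round(3),"F",s["contact_force"].round(2),"T",s["wrist_torque"].round(3),"e7",s["effort"][6].round(3),"open",round(s["opening"],4))
E
python3 st.py
```

```text
t 1.35 tcp [0.4906 0.0472 0.2533] yaw_y 70.85 down [ 0. -0. -1.]
q [-0.661  0.004  0.479  1.778 -0.002  1.36   1.055] vel 1.093 F [0.23 0.79 0.51] T [ 0.022 -0.04  -0.008] e7 -2.271 open 0.0854
```

carry_out(targets="0.03 -0.07 0 0.03 1; 0.06 -0.14 0 0.06 1; 0.07 -0.18 0 0.09 1; 0.07 -0.18 0 0.11 1; 0.07 -0.18 0 0.11 1")

```text
t: 1.77
tcp_pos: [0.5248, -0.0427, 0.253]
tool_rot: [-2.64, 1.57, -2.629]
contact_force: [-0.7, 0.1, -0.0]
opening: 0.0854
```

```bash
python3 st.py
```

```text
t 1.7667 tcp [ 0.5248 -0.0427  0.253 ] yaw_y 90.61 down [-0.001 -0.    -1.   ]
q [-0.539  0.093  0.575  1.702 -0.051  1.362  1.626] vel 0.143 F [-0.68  0.13 -0.02] T [ 0.058  0.014 -0.038] e7 1.936 open 0.0854
```

carry_out(targets="0.01 -0.02 -0.04 0 1; 0.01 -0.02 -0.10 0 1; 0.01 -0.02 -0.16 0 1; 0.01 -0.02 -0.20 0 1; 0.01 -0.02 -0.20 0 1")

```text
t: 2.18
tcp_pos: [0.5271, -0.0498, 0.1493]
tool_rot: [-3.104, 1.564, -3.094]
contact_force: [-0.6, 0.9, 0.2]
opening: 0.0855
```

```bash
python3 st.py; python3 - <<'E'
from h import *
crops=[]
for n in("scene","top"):
    im,d=eyes.get_image(n); u,v=map(int,proj(n,[.53,-.053,.15])); c=im[v-30:v+30,u-30:u+30]
    crops.append(cv2.resize(np.clip(c*1.6,0,255).astype(np.uint8),(400,400),interpolation=cv2.INTER_CUBIC))
cv2.imwrite("pics/near1.png",np.hstack(crops)[:,:,::-1])
E
```

```text
t 2.1833 tcp [ 0.5271 -0.0498  0.1493] yaw_y 90.59 down [-0.007 -0.    -1.   ]
q [-0.506  0.195  0.577  1.831 -0.115  1.156  1.691] vel 0.08 F [-0.57  0.9   0.2 ] T [-0.007  0.023  0.025] e7 0.288 open 0.0855
```

View pics/near1.png

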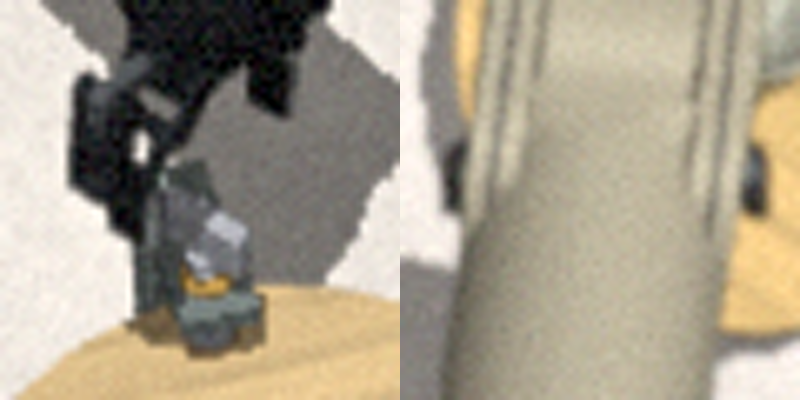

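The near view shows the gripper over the wing: left fingertip about crop (125,235), right one about (290,110), wing top at (225,228). I'll compare these with where the fingertips should project.

```bash
python3 - <<'E'
from h import *
u0,v0=map(int,proj("scene",[.53,-.053,.15]))
def c(p):
    u,v=proj("scene",p); return ((u-u0+30.5)*400/60).__round__(),((v-v0+30.5)*400/60).__round__()
for z in(.124,.137,.149,.16):
    print(z,c([.527,-.05-.05,z]),c([.527,-.05,z]),c([.527,-.05+.05,z]))
print("wing top ends",c([.53-.022,-.0534,.146]),c([.53+.022,-.0534,.146]))
im,d=eyes.get_image("scene");P=cloud("scene",d)
for a,b in((125,225),(100,180),(290,100),(280,70),(225,228)):
    u,v=int(u0-30+a*.15),int(v0-30+b*.15); print((a,b),P[v-1:v+2,u-1:u+2].reshape(-1,3)[d[v-1:v+2,u-1:u+2].ravel()>0].round(3).tolist()[::3])
E
```

```text
0.124 (131, 308) (203, 237) (272, 169)
0.137 (130, 289) (203, 218) (273, 150)
0.149 (129, 271) (202, 200) (273, 132)
0.16 (128, 254) (202, 183) (273, 115)
wing top ends (163, 189) (243, 236)
(125, 225) [[0.528, -0.107, 0.191], [0.53, -0.11, 0.191], [0.424, 0.009, 0.0]]
(100, 180) [[0.531, -0.12, 0.23], [0.533, -0.123, 0.23], [0.534, -0.125, 0.228]]
(290, 100) [[0.539, -0.008, 0.186], [0.538, -0.007, 0.18], [0.538, -0.007, 0.176]]
(280, 70) [[0.536, -0.009, 0.205], [0.535, -0.008, 0.201], [0.536, -0.009, 0.198]]
(225, 228) [[0.539, -0.055, 0.146], [0.54, -0.057, 0.145], [0.541, -0.058, 0.142]]
```

```bash
python3 - <<'E'
from h import *
u0,v0=map(int,proj("scene",[.53,-.053,.15]))
im,d=eyes.get_image("scene");P=cloud("scene",d)
m=(d>0)&(P[...,2]>.11)&(P[...,2]<.3)&(abs(P[...,0]-.53)<.08)&(abs(P[...,1]+.05)<.1)
for y in np.arange(-.14,.06,.01):
    k=m&(abs(P[...,1]-y)<.005)
    if k.sum(): 
        i=np.argsort(P[k][:,2])[:4]; print(y.round(3),k.sum(),P[k][i].round(3).tolist())
c=im[v0-40:v0+30,u0-35:u0+35].astype(float); c=255*(c/255)**.45
cv2.imwrite("pics/near2.png",cv2.resize(c.astype(np.uint8),(700,700)[:2],interpolation=cv2.INTER_CUBIC)[:600,:,::-1])
E
```

```text
-0.13 13 [[0.607, -0.134, 0.11], [0.609, -0.133, 0.111], [0.606, -0.128, 0.112], [0.525, -0.126, 0.227]]
-0.12 139 [[0.608, -0.116, 0.11], [0.61, -0.119, 0.111], [0.545, -0.122, 0.221], [0.527, -0.124, 0.223]]
-0.11 64 [[0.54, -0.105, 0.181], [0.531, -0.107, 0.185], [0.535, -0.106, 0.187], [0.539, -0.108, 0.187]]
-0.1 66 [[0.54, -0.101, 0.178], [0.543, -0.096, 0.179], [0.544, -0.102, 0.181], [0.541, -0.102, 0.183]]
-0.09 111 [[0.543, -0.094, 0.21], [0.544, -0.091, 0.221], [0.546, -0.093, 0.227], [0.544, -0.091, 0.228]]
-0.08 69 [[0.537, -0.081, 0.235], [0.55, -0.085, 0.235], [0.55, -0.081, 0.236], [0.531, -0.082, 0.236]]
-0.07 39 [[0.552, -0.074, 0.251], [0.55, -0.071, 0.251], [0.552, -0.07, 0.255], [0.553, -0.067, 0.257]]
-0.06 95 [[0.532, -0.062, 0.112], [0.535, -0.061, 0.113], [0.531, -0.06, 0.114], [0.528, -0.062, 0.114]]
-0.05 49 [[0.551, -0.052, 0.122], [0.553, -0.05, 0.125], [0.551, -0.048, 0.126], [0.553, -0.055, 0.129]]
-0.04 21 [[0.543, -0.041, 0.237], [0.544, -0.037, 0.238], [0.542, -0.035, 0.239], [0.543, -0.041, 0.24]]
-0.03 7 [[0.542, -0.03, 0.239], [0.543, -0.032, 0.245], [0.55, -0.027, 0.245], [0.549, -0.031, 0.248]]
-0.02 11 [[0.55, -0.019, 0.234], [0.549, -0.017, 0.237], [0.55, -0.024, 0.239], [0.551, -0.015, 0.24]]
-0.01 62 [[0.534, -0.006, 0.173], [0.531, -0.007, 0.176], [0.529, -0.009, 0.177], [0.539, -0.008, 0.178]]
0.0 25 [[0.542, -0.003, 0.179], [0.543, -0.004, 0.185], [0.543, -0.004, 0.19], [0.543, -0.005, 0.194]]
0.01 61 [[0.54, 0.009, 0.221], [0.539, 0.006, 0.223], [0.539, 0.01, 0.224], [0.542, 0.011, 0.225]]
0.02 22 [[0.542, 0.02, 0.219], [0.542, 0.024, 0.223], [0.531, 0.016, 0.227], [0.545, 0.015, 0.228]]
```

View pics/near2.png

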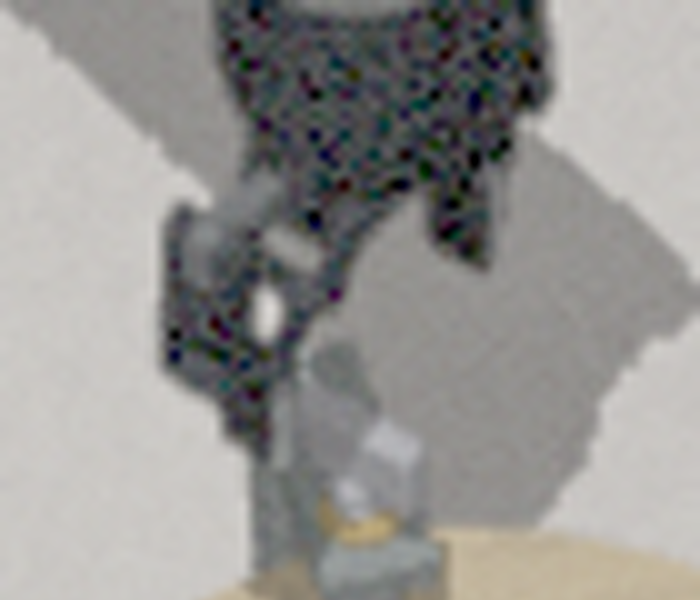

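```bash
python3 st.py; python3 - <<'E'
from h import *
u0,v0=map(int,proj("scene",[.53,-.053,.15])); print(u0,v0)
im,d=eyes.get_image("scene");P=cloud("scene",d)
for v in range(v0-10,v0+20,2):
    print(v,[tuple(int(q) for q in (1e3*P[v,u])) if d[v,u]>0 else 0 for u in range(u0-16,u0+2,2)])
E
```

```text
t 2.3833 tcp [ 0.5308 -0.0506  0.155 ] yaw_y 90.61 down [ 0.002  0.    -1.   ]
q [-0.506  0.19   0.579  1.823 -0.114  1.159  1.691] vel 0.007 F [-0.12 -0.26 -0.31] T [-0.009  0.013 -0.027] e7 -0.033 open 0.0852
271 205
195 [(533, -121, 255), (539, -120, 259), (545, -119, 262), (547, -113, 258), (395, 69, -3), (544, -94, 240), (549, -92, 241), (550, -85, 236), (418, 84, 0)]
197 [(535, -124, 252), (539, -120, 251), (546, -120, 256), (545, -112, 248), (403, 59, 1), (545, -95, 233), (412, 70, -2), (418, 73, -1), (424, 77, 0)]
199 [(527, -116, 232), (540, -123, 246), (546, -121, 250), (544, -111, 239), (542, -101, 229), (545, -95, 225), (419, 61, 0), (480, -1, 98), (485, 2, 97)]
201 [(529, -119, 228), (536, -118, 232), (544, -120, 239), (545, -112, 232), (545, -105, 226), (546, -97, 220), (484, -16, 104), (487, -10, 101), (493, -8, 103)]
203 [(535, -125, 229), (540, -123, 231), (545, -120, 232), (546, -114, 227), (546, -106, 219), (544, -95, 208), (514, -51, 148), (490, -14, 97), (497, -13, 102)]
205 [(405, 14, 2), (541, -124, 225), (546, -122, 226), (540, -108, 209), (539, -99, 200), (54
[... 714 characters left out ...]
 0), (472, -33, 45), (482, -35, 54), (511, -60, 100), (518, -58, 103), (530, -63, 116), (536, -61, 119)]
217 [(438, -24, 1), (442, -19, 0), (446, -14, -2), (469, -30, 30), (483, -37, 48), (512, -61, 92), (520, -61, 98), (528, -62, 105), (533, -58, 104)]
219 [(440, -27, -4), (446, -25, -1), (452, -21, 0), (468, -30, 19), (484, -38, 39), (487, -32, 35), (527, -70, 102), (529, -63, 97), (538, -64, 105)]
221 [(445, -34, -4), (452, -32, 0), (455, -26, -4), (467, -29, 7), (483, -38, 28), (504, -53, 59), (529, -72, 97), (536, -71, 101), (539, -67, 99)]
223 [(452, -41, -1), (458, -39, 0), (496, -72, 62), (499, -66, 59), (503, -61, 57), (508, -58, 57), (528, -71, 85), (539, -75, 98), (545, -73, 101)]
```

The fingertips (open) are seen at z≈0.174 with the TCP reported at 0.155. That is about 32 mm higher than the text implies. Before descending I'll close most of the way in the air here and measure the tips again.

carry_out(targets="0 0 0 0 0.3; 0 0 0 0 0.3; 0 0 0 0 0.3; 0 0 0 0 0.3; 0 0 0 0 0.3", force=30)

```text
t: 2.85
tcp_pos: [0.53, -0.0511, 0.1536]
tool_rot: [0.747, 1.571, 0.758]
contact_force: [-1.1, 0.1, -1.0]
opening: 0.0263
```

```bash
python3 st.py; python3 - <<'E'
from h import *
u0,v0=map(int,proj("scene",[.53,-.053,.15]))
im,d=eyes.get_image("scene");P=cloud("scene",d)
m=(d>0)&(P[...,2]>.11)&(P[...,2]<.3)&(abs(P[...,0]-.53)<.08)&(abs(P[...,1]+.05)<.1)
for y in np.arange(-.11,.02,.01):
    k=m&(abs(P[...,1]-y)<.005)
    if k.sum(): 
        i=np.argsort(P[k][:,2])[:5]; print(y.round(3),k.sum(),P[k][i].round(3).tolist())
c=im[v0-40:v0+30,u0-35:u0+35].astype(float); c=255*(c/255)**.45
cv2.imwrite("pics/near3.png",cv2.resize(c.astype(np.uint8),(600,600),interpolation=cv2.INTER_CUBIC)[:,:,::-1])
E
```

```text
t 2.85 tcp [ 0.53   -0.0511  0.1536] yaw_y 90.61 down [ 0.  0. -1.]
q [-0.505  0.192  0.579  1.825 -0.114  1.158  1.693] vel 0.003 F [-1.12  0.1  -1.04] T [-0.038  0.017  0.003] e7 -0.003 open 0.0263
-0.11 49 [[0.609, -0.113, 0.113], [0.543, -0.106, 0.229], [0.532, -0.105, 0.229], [0.527, -0.107, 0.231], [0.523, -0.107, 0.233]]
-0.1 53 [[0.527, -0.096, 0.209], [0.533, -0.095, 0.209], [0.545, -0.096, 0.21], [0.53, -0.095, 0.211], [0.525, -0.098, 0.214]]
-0.09 97 [[0.544, -0.092, 0.209], [0.546, -0.089, 0.212], [0.544, -0.087, 0.213], [0.545, -0.092, 0.214], [0.544, -0.087, 0.217]]
-0.08 103 [[0.535, -0.078, 0.169], [0.538, -0.077, 0.17], [0.541, -0.075, 0.171], [0.533, -0.079, 0.173], [0.529, -0.078, 0.173]]
-0.07 115 [[0.537, -0.071, 0.16], [0.541, -0.072, 0.164], [0.541, -0.072, 0.168], [0.544, -0.066, 0.169], [0.543, -0.069, 0.171]]
-0.06 96 [[0.539, -0.055, 0.111], [0.534, -0.059, 0.111], [0.528, -0.061, 0.112], [0.533, -0.063, 0.113], [0.538, -0.059, 0.114]]
-0.05 35 [[0.549, -0.054, 0.122], [0.552, -0.049, 0.124], [0.552, -0.054, 0.124], [0.552, -0.049, 0.128], [0.553, -0.05, 0.134]]
-0.04 110 [[0.539, -0.037, 0.161], [0.526, -0.039, 0.162], [0.529, -0.037, 0.163], [0.537, -0.038, 0.164], [0.525, -0.037, 0.164]]
-0.03 27 [[0.543, -0.032, 0.168], [0.544, -0.033, 0.173], [0.545, -0.035, 0.18], [0.543, -0.032, 0.181], [0.544, -0.034, 0.187]]
-0.02 7 [[0.539, -0.018, 0.207], [0.545, -0.016, 0.209], [0.544, -0.019, 0.211], [0.543, -0.018, 0.214], [0.542, -0.017, 0.216]]
-0.01 30 [[0.545, -0.011, 0.209], [0.543, -0.01, 0.211], [0.544, -0.015, 0.211], [0.542, -0.008, 0.213], [0.543, -0.013, 0.214]]
-0.0 23 [[0.543, 0.001, 0.222], [0.544, -0.001, 0.228], [0.543, 0.004, 0.231], [0.545, -0.003, 0.234], [0.543, 0.004, 0.235]]
0.01 11 [[0.542, 0.011, 0.245], [0.544, 0.007, 0.245], [0.544, 0.007, 0.253], [0.545, 0.011, 0.254], [0.544, 0.007, 0.257]]
```

View pics/near3.png

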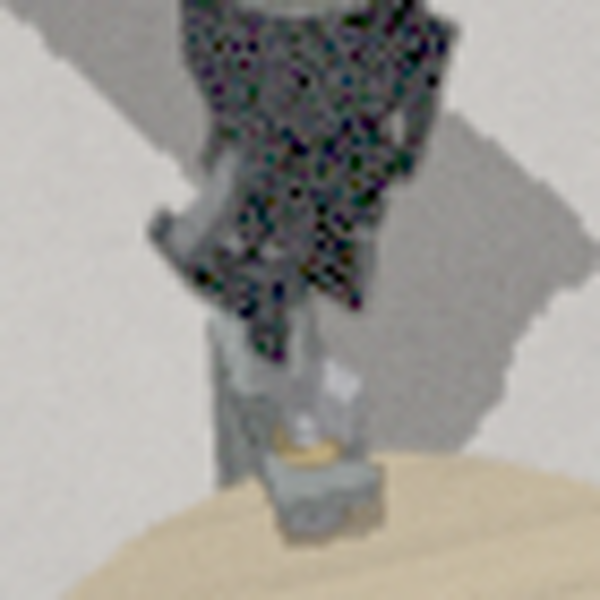

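The fingers bracket the wing in y, with their centre at about -0.0545 in the camera against the wing's -0.0548. Their tips hang at z≈0.160, above the wing top at 0.146. The camera therefore says the tool really sits about 30 mm higher than reported, so I'll open partly and go lower in guarded steps.

carry_out(targets="0 0 0 0 0.5; 0 0 0 0 0.5; 0 0 -0.02 0 0.5; 0 0 -0.04 0 0.5; 0 0 -0.05 0 0.5")

```text
t: 3.32
tcp_pos: [0.5291, -0.051, 0.1265]
tool_rot: [-3.116, 1.569, -3.105]
contact_force: [-1.3, 0.3, -0.7]
opening: 0.0425
```

carry_out(targets="0 0 0 0 0.5; 0 0 0 0 0.5; 0 0 0 0 0.3; 0 0 0 0 0.3; 0 0 0 0 0.3")

```text
t: 3.73
tcp_pos: [0.5301, -0.0511, 0.1288]
tool_rot: [0.28, 1.57, 0.291]
contact_force: [-0.5, -0.6, 0.0]
opening: 0.0258
```

```bash
python3 st.py; cat > tips.py <<'E'
from h import *
im,d=eyes.get_image("scene");P=cloud("scene",d)
hsv=im.max(2)
m=(d>0)&(P[...,2]>.1)&(P[...,2]<.3)&(abs(P[...,0]-.53)<.06)&(abs(P[...,1]+.05)<.06)&(hsv<45)
for y in np.arange(-.09,.0,.005):
    k=m&(abs(P[...,1]-y)<.0025)
    if k.sum(): 
        i=np.argsort(P[k][:,2])[:4]; print(y.round(3),k.sum(),P[k][i].round(3).tolist())
E
python3 tips.py
```

```text
t 3.7333 tcp [ 0.5301 -0.0511  0.1288] yaw_y 90.62 down [ 0.001  0.    -1.   ]
q [-0.497  0.221  0.575  1.852 -0.134  1.107  1.708] vel 0.002 F [-0.48 -0.63  0.04] T [-0.02  -0.002  0.002] e7 -0.001 open 0.0258
-0.09 90 [[0.546, -0.091, 0.185], [0.545, -0.089, 0.187], [0.546, -0.09, 0.193], [0.545, -0.089, 0.195]]
-0.085 77 [[0.543, -0.084, 0.23], [0.541, -0.086, 0.23], [0.543, -0.084, 0.234], [0.544, -0.086, 0.24]]
-0.08 69 [[0.528, -0.078, 0.151], [0.528, -0.078, 0.156], [0.54, -0.079, 0.157], [0.54, -0.08, 0.162]]
-0.075 86 [[0.538, -0.073, 0.14], [0.533, -0.075, 0.144], [0.538, -0.077, 0.144], [0.538, -0.073, 0.146]]
-0.07 64 [[0.522, -0.068, 0.101], [0.544, -0.071, 0.173], [0.546, -0.072, 0.18], [0.524, -0.068, 0.182]]
-0.065 43 [[0.521, -0.063, 0.1], [0.519, -0.065, 0.101], [0.518, -0.063, 0.102], [0.525, -0.067, 0.103]]
-0.06 19 [[0.52, -0.061, 0.103], [0.549, -0.062, 0.21], [0.551, -0.06, 0.227], [0.553, -0.062, 0.233]]
-0.055 17 [[0.509, -0.057, 0.1], [0.569, -0.057, 0.266], [0.571, -0.055, 0.27], [0.57, -0.054, 0.272]]
-0.05 14 [[0.544, -0.048, 0.103], [0.509, -0.052, 0.104
[... 184 characters left out ...]
0.135], [0.522, -0.039, 0.137], [0.525, -0.038, 0.139], [0.535, -0.041, 0.14]]
-0.035 35 [[0.528, -0.037, 0.136], [0.54, -0.037, 0.144], [0.538, -0.036, 0.146], [0.542, -0.036, 0.148]]
-0.03 12 [[0.542, -0.031, 0.17], [0.543, -0.032, 0.176], [0.543, -0.028, 0.181], [0.546, -0.031, 0.181]]
-0.025 1 [[0.542, -0.027, 0.183]]
-0.02 2 [[0.539, -0.018, 0.183], [0.544, -0.019, 0.191]]
-0.015 10 [[0.542, -0.017, 0.184], [0.544, -0.015, 0.188], [0.542, -0.017, 0.191], [0.547, -0.014, 0.193]]
-0.01 13 [[0.481, -0.012, 0.103], [0.545, -0.012, 0.193], [0.542, -0.012, 0.196], [0.545, -0.011, 0.196]]
-0.005 11 [[0.545, -0.007, 0.193], [0.543, -0.005, 0.194], [0.542, -0.003, 0.201], [0.545, -0.006, 0.201]]
```

carry_out(targets="0 0 -0.004 0 0.3; 0 0 -0.008 0 0.3; 0 0 -0.012 0 0.3; 0 0 -0.016 0 0.3; 0 0 -0.018 0 0.3")

```text
t: 4.2
tcp_pos: [0.5297, -0.0511, 0.119]
tool_rot: [3.139, 1.57, -3.133]
contact_force: [-0.3, 0.1, -0.5]
opening: 0.0257
```

carry_out(targets="0 0 0 0 0; 0 0 0 0 0; 0 0 0 0 0; 0 0 0 0 0; 0 0 0 0 0", force=40)

```text
t: 4.62
tcp_pos: [0.5298, -0.0514, 0.1193]
tool_rot: [-2.233, 1.57, -2.223]
contact_force: [0.6, -2.8, -2.1]
opening: 0.011
```

```bash
python3 st.py;python3 tips.py|grep -E "^-0.0(3|4|6|7)"
```

```text
t 4.6167 tcp [ 0.5298 -0.0514  0.1193] yaw_y 90.6 down [-0. -0. -1.]
q [-0.494  0.232  0.573  1.861 -0.141  1.088  1.714] vel 0.001 F [ 0.62 -2.79 -2.08] T [-0.506 -0.069 -0.014] e7 0.009 open 0.011
-0.075 51 [[0.531, -0.073, 0.149], [0.539, -0.073, 0.177], [0.529, -0.074, 0.179], [0.537, -0.074, 0.18]]
-0.07 114 [[0.529, -0.072, 0.1], [0.522, -0.068, 0.102], [0.53, -0.068, 0.102], [0.538, -0.069, 0.132]]
-0.065 49 [[0.527, -0.065, 0.102], [0.539, -0.065, 0.134], [0.539, -0.065, 0.138], [0.54, -0.065, 0.144]]
-0.06 36 [[0.515, -0.059, 0.102], [0.513, -0.061, 0.102], [0.543, -0.06, 0.154], [0.541, -0.058, 0.155]]
-0.045 62 [[0.546, -0.045, 0.101], [0.486, -0.043, 0.102], [0.535, -0.046, 0.145], [0.541, -0.044, 0.146]]
-0.04 13 [[0.542, -0.04, 0.166], [0.536, -0.042, 0.168], [0.534, -0.039, 0.171], [0.545, -0.04, 0.171]]
-0.035 17 [[0.544, -0.034, 0.17], [0.543, -0.037, 0.173], [0.532, -0.037, 0.173], [0.544, -0.033, 0.174]]
-0.03 2 [[0.543, -0.032, 0.18], [0.543, -0.028, 0.181]]
```

The opening stalled at 11 mm, so the bar is gripped. I'll start turning clockwise with a cautious first portion.

carry_out(targets="0 0 0 -0.02 0; 0 0 0 -0.05 0; 0 0 0 -0.08 0; 0 0 0 -0.10 0; 0 0 0 -0.10 0")

```text
t: 5.08
tcp_pos: [0.5297, -0.0518, 0.1193]
tool_rot: [-1.628, 1.57, -1.935]
contact_force: [0.7, -5.4, -3.1]
opening: 0.0108
```

```bash
python3 st.py
```

```text
t 5.0833 tcp [ 0.5297 -0.0518  0.1193] yaw_y 72.42 down [-0.    -0.001 -1.   ]
q [-0.531  0.237  0.617  1.863 -0.153  1.089  1.408] vel 0.123 F [ 0.66 -5.41 -3.12] T [-0.959 -0.086 -0.027] e7 -1.603 open 0.0108
```

carry_out(targets="0 -0.001 0 -0.03 0; 0 -0.002 0 -0.06 0; 0 -0.003 0 -0.09 0; 0 -0.003 0 -0.12 0; 0 -0.003 0 -0.12 0")

```text
t: 5.5
tcp_pos: [0.5296, -0.0523, 0.1193]
tool_rot: [-2.953, 1.57, 2.648]
contact_force: [-2.2, -1.0, -1.3]
opening: 0.0113
```

```bash
python3 st.py
```

```text
t 5.5 tcp [ 0.5296 -0.0523  0.1193] yaw_y 50.91 down [-0.001  0.    -1.   ]
q [-0.574  0.244  0.67   1.865 -0.171  1.091  1.05 ] vel 0.162 F [-2.15 -1.02 -1.31] T [-0.21   0.347  0.022] e7 -2.124 open 0.0113
```

carry_out(targets="0 0 0 -0.035 0; 0 0 0 -0.07 0; 0 0 0 -0.105 0; 0 0 0 -0.14 0; 0 0 0 -0.16 0")

```text
t: 5.92
tcp_pos: [0.5291, -0.0526, 0.1193]
tool_rot: [-2.113, 1.569, 2.986]
contact_force: [-5.6, -2.5, 1.6]
opening: 0.0109
```

```bash
python3 st.py
```

```text
t 5.9167 tcp [ 0.5291 -0.0526  0.1193] yaw_y 22.17 down [-0.002  0.    -1.   ]
q [-0.637  0.256  0.747  1.868 -0.195  1.093  0.571] vel 0.644 F [-5.59 -2.45  1.57] T [-0.495  0.971  0.093] e7 0.448 open 0.0109
```

carry_out(targets="-0.001 0 0 -0.03 0; -0.002 -0.001 0 -0.06 0; -0.003 -0.001 0 -0.09 0; -0.003 -0.001 0 -0.12 0; -0.003 -0.001 0 -0.15 0")

```text
t: 6.33
tcp_pos: [0.5285, -0.0528, 0.1193]
tool_rot: [2.355, 1.57, 0.702]
contact_force: [0.2, -0.8, -2.6]
opening: 0.0109
```

```bash
python3 st.py
```

```text
t 6.3333 tcp [ 0.5285 -0.0528  0.1193] yaw_y -4.71 down [ 0.  0. -1.]
q [-0.702  0.268  0.825  1.873 -0.221  1.094  0.126] vel 1.058 F [ 0.18 -0.85 -2.58] T [-0.277 -0.109  0.046] e7 2.179 open 0.0109
```

carry_out(targets="0 0 0 -0.03 0; 0 0 0 -0.06 0; 0 0 0 -0.09 0; 0 0 0 -0.12 0; 0 0 0 -0.14 0")

```text
t: 6.75
tcp_pos: [0.528, -0.0526, 0.1193]
tool_rot: [-1.602, 1.57, 2.588]
contact_force: [-3.3, -0.3, 0.2]
opening: 0.0111
```

carry_out(targets="0 0 0 -0.002 0; 0 0 0 -0.004 0; 0 0 0 -0.006 0; 0 0 0 -0.008 0; 0 0 0 -0.01 0")

```text
t: 7.17
tcp_pos: [0.528, -0.0527, 0.1193]
tool_rot: [-1.761, 1.57, 2.399]
contact_force: [-5.3, 1.8, 0.7]
opening: 0.011
```

```bash
python3 st.py
```

```text
t 7.1667 tcp [ 0.528  -0.0527  0.1193] yaw_y -31.66 down [-0.001  0.001 -1.   ]
q [-0.77   0.29   0.911  1.876 -0.257  1.099 -0.313] vel 0.07 F [-5.34  1.83  0.75] T [0.242 1.035 0.034] e7 0.134 open 0.011
```

carry_out(targets="-0.001 0 0 -0.015 0; -0.002 0 0 -0.03 0; -0.002 0 0 -0.04 0; -0.002 0 0 -0.045 0; -0.002 0 0 -0.045 0")

```text
t: 7.58
tcp_pos: [0.5278, -0.0526, 0.1193]
tool_rot: [2.632, 1.57, 0.367]
contact_force: [0.2, 2.6, -4.3]
opening: 0.0109
```

```bash
python3 st.py
```

```text
t 7.5833 tcp [ 0.5278 -0.0526  0.1193] yaw_y -39.8 down [ 0.001  0.    -1.   ]
q [-0.793  0.296  0.94   1.879 -0.268  1.099 -0.445] vel 0.025 F [ 0.25  2.59 -4.26] T [ 0.421 -0.252  0.036] e7 -0.46 open 0.0109
```

carry_out(targets="0 0 0 -0.015 0; 0 0.001 0 -0.03 0; 0 0.001 0 -0.04 0; 0 0.001 0 -0.045 0; 0 0.001 0 -0.045 0")

```text
t: 8.0
tcp_pos: [0.5276, -0.0524, 0.1194]
tool_rot: [2.174, 1.57, -0.233]
contact_force: [0.8, 0.3, -4.9]
opening: 0.0113
```

```bash
python3 st.py
```

```text
t 8.0 tcp [ 0.5276 -0.0524  0.1194] yaw_y -47.92 down [ 0.001 -0.    -1.   ]
q [-0.816  0.305  0.969  1.88  -0.281  1.101 -0.576] vel 0.027 F [ 0.84  0.35 -4.95] T [ 0.237 -0.306  0.032] e7 -0.456 open 0.0113
```

carry_out(targets="0 0 0 -0.015 0; 0 0 0 -0.03 0; 0 0 0 -0.04 0; 0 0 0 -0.045 0; 0 0 0 -0.045 0")

```text
t: 8.42
tcp_pos: [0.5275, -0.0523, 0.1194]
tool_rot: [3.031, 1.571, 0.483]
contact_force: [0.8, 2.3, -5.6]
opening: 0.0108
```

```bash
python3 st.py
```

```text
t 8.4167 tcp [ 0.5275 -0.0523  0.1194] yaw_y -56.01 down [ 0.  0. -1.]
q [-0.837  0.315  0.998  1.881 -0.296  1.104 -0.704] vel 0.026 F [ 0.84  2.31 -5.58] T [ 0.448 -0.34   0.082] e7 -0.453 open 0.0108
```

Tz rose to 0.08, which may be noise or the touch, so I'll take a smaller step.

carry_out(targets="0 0 0 -0.01 0; 0 0 0 -0.02 0; 0 0 0 -0.025 0; 0 0 0 -0.025 0; 0 0 0 -0.025 0")

```text
t: 8.83
tcp_pos: [0.5275, -0.0523, 0.1194]
tool_rot: [-2.517, 1.571, 1.139]
contact_force: [1.3, 2.5, -6.3]
opening: 0.011
```

```bash
python3 st.py
```

```text
t 8.8333 tcp [ 0.5275 -0.0523  0.1194] yaw_y -60.48 down [ 0.  0. -1.]
q [-0.849  0.321  1.015  1.881 -0.305  1.106 -0.774] vel 0.002 F [ 1.29  2.46 -6.25] T [ 0.682 -0.358  0.004] e7 -0.138 open 0.011
```

```bash
cat >> st.py <<'E'
T=[s["wrist_torque"][2]];E=[s["effort"][6]]
for i in range(5): eyes.get_image("scene"); s=robot.state(); T.append(s["wrist_torque"][2]);E.append(s["effort"][6])
print("Tz",np.mean(T).round(3),np.std(T).round(3),"e7",np.mean(E).round(3),np.std(E).round(3))
E
python3 st.py | tail -1
```

```text
Tz 0.042 0.034 e7 -0.047 0.042
```

carry_out(targets="0 0 0 -0.015 0; 0 0 0 -0.03 0; 0 0 0 -0.04 0; 0 0 0 -0.045 0; 0 0 0 -0.045 0")

```text
t: 9.5
tcp_pos: [0.5274, -0.0521, 0.1194]
tool_rot: [-1.471, 1.57, 2.042]
contact_force: [0.2, 5.5, -5.9]
opening: 0.0109
```

```bash
python3 st.py
```

```text
t 9.5 tcp [ 0.5274 -0.0521  0.1194] yaw_y -68.68 down [-0.  0. -1.]
q [-0.872  0.334  1.046  1.882 -0.323  1.109 -0.902] vel 0.025 F [ 0.2   5.47 -5.91] T [ 1.031 -0.274  0.028] e7 -0.449 open 0.0109
Tz 0.018 0.01 e7 -0.149 0.148
```

carry_out(targets="0 0.001 0 -0.015 0; 0 0.002 0 -0.03 0; 0 0.002 0 -0.04 0; 0 0.002 0 -0.045 0; 0 0.002 0 -0.045 0")

```text
t: 10.17
tcp_pos: [0.5273, -0.0519, 0.1194]
tool_rot: [1.105, 1.57, -1.806]
contact_force: [1.1, 2.1, -6.0]
opening: 0.0107
```

```bash
python3 st.py
```

```text
t 10.1667 tcp [ 0.5273 -0.0519  0.1194] yaw_y -76.79 down [-0.    -0.001 -1.   ]
q [-0.895  0.348  1.078  1.883 -0.341  1.113 -1.028] vel 0.027 F [ 1.14  2.1  -6.05] T [ 0.396 -0.267  0.065] e7 -0.457 open 0.0107
Tz 0.027 0.046 e7 -0.153 0.159
```

carry_out(targets="0 0 0 -0.015 0; 0 0 0 -0.03 0; 0 0 0 -0.04 0; 0 0 0 -0.045 0; 0 0 0 -0.045 0")

```text
t: 10.83
tcp_pos: [0.5273, -0.0518, 0.1194]
tool_rot: [0.918, 1.57, -2.134]
contact_force: [1.1, 1.0, -6.3]
opening: 0.0112
```

```bash
python3 st.py
```

```text
t 10.8333 tcp [ 0.5273 -0.0518  0.1194] yaw_y -84.89 down [-0. -0. -1.]
q [-0.917  0.364  1.11   1.883 -0.362  1.118 -1.152] vel 0.028 F [ 1.09  1.03 -6.28] T [ 0.212 -0.151  0.035] e7 -0.454 open 0.0112
Tz 0.019 0.025 e7 -0.153 0.158
```

carry_out(targets="0 0 0 -0.015 0; 0 0 0 -0.03 0; 0 0 0 -0.04 0; 0 0 0 -0.045 0; 0 0 0 -0.045 0")

```text
t: 11.5
tcp_pos: [0.5273, -0.0516, 0.1194]
tool_rot: [0.46, 1.57, -2.734]
contact_force: [-0.3, 1.3, -6.3]
opening: 0.0113
```

```bash
python3 st.py
```

```text
t 11.5 tcp [ 0.5273 -0.0516  0.1194] yaw_y -92.98 down [-0. -0. -1.]
q [-0.938  0.381  1.142  1.884 -0.385  1.123 -1.274] vel 0.029 F [-0.34  1.26 -6.32] T [0.222 0.044 0.261] e7 -0.584 open 0.0113
Tz 0.187 0.035 e7 -0.286 0.156
```

The torque now rises clearly (0.19 N m against about 0.03 before). One more small step will confirm the spring-like slope.

carry_out(targets="0 0 0 -0.005 0; 0 0 0 -0.01 0; 0 0 0 -0.015 0; 0 0 0 -0.015 0; 0 0 0 -0.015 0")

```text
t: 12.17
tcp_pos: [0.5273, -0.0515, 0.1194]
tool_rot: [0.433, 1.57, -2.807]
contact_force: [-0.8, 2.1, -5.7]
opening: 0.011
```

```bash
python3 st.py; python3 st.py
```

```text
t 12.1667 tcp [ 0.5273 -0.0515  0.1194] yaw_y -95.67 down [-0. -0. -1.]
q [-0.945  0.388  1.153  1.884 -0.393  1.125 -1.314] vel 0.006 F [-0.76  2.08 -5.7 ] T [0.336 0.272 0.245] e7 -0.376 open 0.011
Tz 0.271 0.018 e7 -0.29 0.041
t 12.4167 tcp [ 0.5273 -0.0515  0.1194] yaw_y -95.67 down [-0.  0. -1.]
q [-0.945  0.388  1.153  1.884 -0.393  1.125 -1.314] vel 0.001 F [-1.92  2.2  -6.07] T [0.405 0.34  0.303] e7 -0.26 open 0.0111
Tz 0.277 0.02 e7 -0.261 0.001
```

The slope is confirmed: +0.087 N m for 0.047 rad. First touch is at tool yaw ≈ -88.6° and I am now at -95.7° with 0.27 N m, firm and well under crush. I'll back off counter-clockwise by about 95°, to yaw ≈ -0.5°.

carry_out(targets="0 0 0 0.03 0; 0 -0.001 0 0.06 0; 0 -0.001 0 0.095 0; 0 -0.001 0 0.13 0; 0 -0.001 0 0.16 0")

```text
t: 13.08
tcp_pos: [0.5275, -0.0521, 0.1194]
tool_rot: [3.012, 1.57, 0.279]
contact_force: [0.0, 1.9, -8.4]
opening: 0.0111
```

carry_out(targets="0 0 0 0.03 0; 0 -0.001 0 0.06 0; 0 -0.001 0 0.095 0; 0 -0.001 0 0.13 0; 0 -0.001 0 0.16 0")

```text
t: 13.5
tcp_pos: [0.5278, -0.0526, 0.1194]
tool_rot: [2.245, 1.57, 0.015]
contact_force: [1.5, 2.4, -10.0]
opening: 0.011
```

carry_out(targets="0 0 0 0.03 0; 0 0 0 0.06 0; 0 -0.001 0 0.09 0; 0 -0.001 0 0.12 0; 0 -0.001 0 0.15 0")

```text
t: 13.92
tcp_pos: [0.5283, -0.0529, 0.1194]
tool_rot: [1.838, 1.569, 0.078]
contact_force: [4.3, 2.0, -11.0]
opening: 0.011
```

carry_out(targets="0 0 0 0.02 0; 0 0 0 0.04 0; 0 0 0 0.05 0; 0 0 0 0.05 0; 0 0 0 0.05 0")

```text
t: 14.33
tcp_pos: [0.5285, -0.0529, 0.1194]
tool_rot: [1.66, 1.568, 0.052]
contact_force: [4.6, 2.8, -11.4]
opening: 0.0108
```

```bash
python3 st.py
```

```text
t 14.3333 tcp [ 0.5285 -0.0529  0.1194] yaw_y -2.1 down [ 0.002  0.    -1.   ]
q [-0.693  0.263  0.813  1.875 -0.215  1.091  0.166] vel 0.007 F [  4.63   2.83 -11.37] T [ 0.669 -1.029 -0.011] e7 0.194 open 0.0108
Tz -0.012 0.036 e7 0.07 0.057
```

carry_out(targets="0 0 0 0.004 0; 0 0 0 0.008 0; 0 0 0 0.01 0; 0 0 0 0.01 0; 0 0 0 0.01 0")

```text
t: 15.0
tcp_pos: [0.5285, -0.0529, 0.1194]
tool_rot: [1.602, 1.568, 0.026]
contact_force: [5.4, 4.1, -12.1]
opening: 0.0112
```

```bash
python3 st.py
```

```text
t 15.0 tcp [ 0.5285 -0.0529  0.1194] yaw_y -0.31 down [ 0.003  0.    -1.   ]
q [-0.689  0.262  0.808  1.875 -0.213  1.09   0.195] vel 0.002 F [  5.38   4.09 -12.11] T [ 0.684 -1.103 -0.022] e7 0.076 open 0.0112
Tz -0.046 0.02 e7 0.051 0.011
```

carry_out(targets="0 0 0 0 0.6; 0 0 0 0 0.6; 0 0 0 0 0.6; 0 0 0 0 0.6; 0 0 0 0 0.6")

```text
t: 15.67
tcp_pos: [0.5277, -0.0534, 0.1198]
tool_rot: [1.545, 1.57, -0.031]
contact_force: [0.5, 0.1, -0.5]
opening: 0.0511
```

```bash
python3 st.py
```

```text
t 15.6667 tcp [ 0.5277 -0.0534  0.1198] yaw_y -0.31 down [ 0.001 -0.    -1.   ]
q [-0.688  0.261  0.808  1.875 -0.212  1.093  0.196] vel 0.002 F [ 0.51  0.05 -0.54] T [0.033 0.004 0.007] e7 -0.001 open 0.0511
Tz 0.015 0.021 e7 -0.001 0.0
```

carry_out(targets="0 0 0.04 0 0.6; 0 0 0.10 0 0.6; 0 0 0.18 0 0.6; 0 0 0.26 0 0.6; 0 0 0.32 0 0.6")

```text
t: 16.33
tcp_pos: [0.5277, -0.0536, 0.2826]
tool_rot: [1.777, 1.568, 0.2]
contact_force: [1.1, -0.1, -0.3]
opening: 0.0513
```

carry_out(targets="-0.04 0.06 0 0 0.6; -0.08 0.12 0 0 0.6; -0.12 0.20 0 0 0.6; -0.16 0.28 0 0 0.6; -0.16 0.36 0 0 0.6")

```text
t: 16.75
tcp_pos: [0.4455, 0.1237, 0.2802]
tool_rot: [2.947, 1.568, 1.37]
contact_force: [1.2, 1.1, 1.7]
opening: 0.0513
```

carry_out(targets="0 0.04 0 0 0.6; 0 0.04 0 0 0.6; 0 0.04 0 0 0.6; 0 0.04 0 0 0.6; 0 0.04 0 0 0.6")

```text
t: 17.17
tcp_pos: [0.448, 0.1417, 0.2795]
tool_rot: [1.931, 1.571, 0.353]
contact_force: [0.2, 0.4, 0.9]
opening: 0.0513
```

```bash
python3 st.py; python3 - <<'E'
from h import *
cr=[]
for n,(u,v) in(("scene",(269,212)),("top",(276,213))):
    im,d=eyes.get_image(n);P=cloud(n,d);sub=np.zeros(d.shape,bool);sub[v-25:v+25,u-25:u+25]=1; sub&=(d>0)&(P[...,2]<.2)
    m=sub&(P[...,2]>(.141 if n=="scene" else .135)); vv,uu=np.nonzero(m)
    G=np.array([onz(n,a,b,.146)[:2]*1e3 for a,b in zip(uu,vv)],np.float32); w=np.linalg.svd(G-G.mean(0))[2][0]
    print(n,len(G),np.degrees(np.arctan2(w[1],w[0]))%180,G.mean(0),cv2.minAreaRect(G))
    print(" diff vs start",np.abs(im.astype(int)-np.load(n+"0.npz")["im"]).max(2).shape)
    cr.append(cv2.resize(np.clip(im*1.5,0,255).astype(np.uint8),(400,300)))
    cr.append(cv2.resize(np.clip(im[v-25:v+25,u-25:u+25]*1.6,0,255).astype(np.uint8),(400,300),interpolation=cv2.INTER_CUBIC))
cv2.imwrite("pics/end.png",np.vstack([np.hstack(cr[:2]),np.hstack(cr[2:])])[:,:,::-1])
E
```

```text
t 17.1667 tcp [0.448  0.1417 0.2795] yaw_y -0.41 down [ 0.  0. -1.]
q [-1.01  -0.081  0.58   1.79   0.045  1.419 -0.445] vel 0.003 F [0.16 0.4  0.89] T [-0.02   0.019  0.011] e7 0.003 open 0.0513
Tz 0.021 0.018 e7 0.005 0.001
scene 53 91.886734 [533.45703 -56.62771] ((532.7918701171875, -55.74192810058594), (13.442323684692383, 45.49714279174805), 4.226821422576904)
 diff vs start (420, 560)
top 55 90.386314 [527.60583  -52.313988] ((527.5117797851562, -51.94886016845703), (9.679115295410156, 41.537757873535156), 1.0933377742767334)
 diff vs start (420, 560)
```

View pics/end.png

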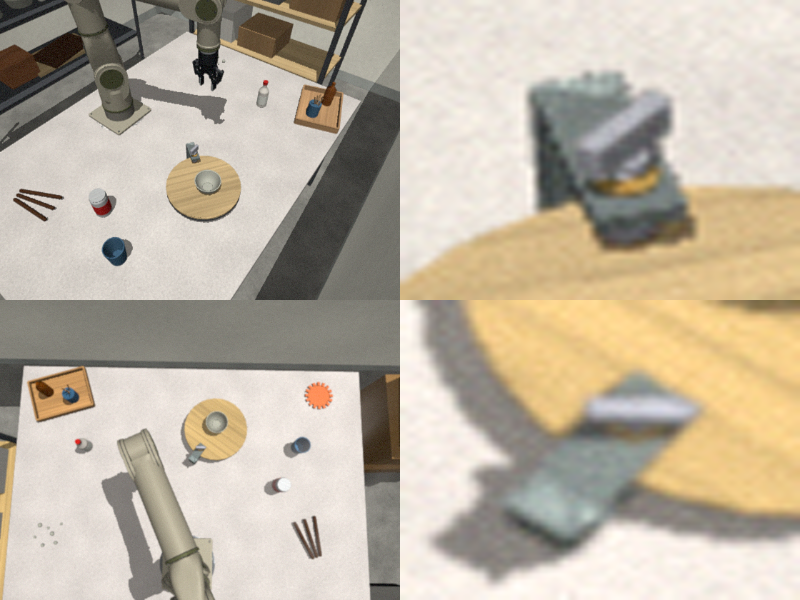

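The end picture shows the wing free at about 90–91° yaw, matching the angle where the gripper left it. The bowl, bottle, cup and can are where they started and the arm is clear. I'll hand the job in.

```bash
python3 -c "
from plant import robot
print(robot.sign_off(), robot.state()['t'])"
```

```text
the job is handed in; nothing more can be done
the job is handed in; nothing more can be done
```

The brake is set: I tightened the wing screw until it bottomed, backed it off about a quarter turn, let go and moved the arm clear. I handed the job in at about 17.5 s of the 64 s allowed.

- **Tightening:** I turned the screw 186° clockwise in one grip. Torque was about 0.03 N m while it ran free, then rose to 0.19 and 0.27 N m. The slope was about 2 N m per rad, matching a firm bearing and well under the 0.6 N m crush limit.
- **Back-off:** I put first touch at about -88.6° tool yaw and left the screw at -0.3°. That is about 88° back from first touch and 95° back from the tightest point; I aimed between the two because either could count as "bottomed".
- **Last checks:** With the arm clear, the wing lay at 90.4° in the top view and 91.9° in the scene view; the gripper's own angle gave 89.7°. The bowl, glue bottle, cup and can looked unmoved in the pictures; I did not measure them. No force or torque remained on the tool beyond sensor noise.
- **Disagreements:** The cameras showed the fingertips about 30 mm higher than the reported tool height implied, so I set the grip height by camera. The two views also differed by about 5 mm on the screw's position. I took the average and corrected it using the side force on the tool.

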